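# Stand the fallen toy office chair up and push it in under the desk

### The arm

A 6-joint arm with a two-finger parallel gripper is mounted at the origin on the work surface. World frame = base frame: x ahead of the robot, y to its left, z up, the work surface at z = 0. Lengths are in mm, angles in degrees, forces in N, time in s.
With the tool pointing down it reaches from about 350 to 725 mm from the base axis. Payload 4.3 kg.
Tool frame: the origin (TCP) lies midway between the tips of the shut fingers; the grasp point (between the pads) lies 19 mm behind it; z points along the fingers, y is the line along which they close (so a half turn about z gives the same grasp; the last joint's range is limited). The gripper opens to 85 mm and grips with 20 to 120 N. Pads are 22 mm wide; open, the fingers measure 114 mm over their backs; the gripper's body (76 mm by 85 mm) begins 54 mm behind the grasp point. The pads swing forward as they close: fully open they stand 13 mm farther back than shut.
Start: joints at [68.451, 21.618, 4.641, 73.018, 0, 83.68], TCP at [151.047, 554.844, 231.329] pointing down, gripper open.
Joint ranges: [-156.06, 156.06], [-48.1, 94.91], [-58.44, 69.94], [-101.28, 121.22], [-78.64, 73.56], [-180, 180]. Speed limits (degrees/s): [147.25, 147.25, 180, 180, 180, 180].

### API

Orientations are given as [roll, pitch, yaw] about the fixed x, y, z axes, in that order (R = Rz(yaw) Ry(pitch) Rx(roll)).
In Python, from plant import bot, grab_frame, get_calibration, look_for, mark_of gives the robot as it stands.
- The arm moves only by the tool apply_moves, never from a script. Its argument "series" is a list that holds one entry, the list of rows, each a list of 7 numbers: the turn, a rotation vector about the tool's x, y, z in degrees, then the shift along the tool's x, y, z in cm, then the finger opening in cm, from 0 to 8.54. In form: [[[rx, ry, rz, tx, ty, tz, gripper], ...]]. A call has 1 to 10 rows; each row shifts and turns the commanded pose from where the row before left it, along the tool's axes as they then stand; what a row does not reach is not made up. A row lasts 1/12 s, in which the tool goes at most 41.7 mm and 7.16 degrees, less where a joint would pass 70% of its speed; a pose out of reach is approached as far as the arm can. A call with a gripper value outside its range is refused whole. The fingers move at their own pace and stop on an object; "squeeze" is the grip in N (left out, the last holds). Time passes only in rows, so rows that do not move let the fingers close. It gives the time, the measured TCP pose, the force, the opening and the grip force at its end, in the units of the state.
- bot.get_obs(): the state, without advancing time (a new reading comes with each control period).
- grab_frame(name): name is "scene" or "top" or "wrist"; returns (picture, depth): 420x560x3 uint8, blue, green, red; 420x560 float32, mm along the optical axis (not along the pixel's ray), 0 where there is no reading.
- get_calibration(name): a dict with "vfov" (degrees; the focal length in pixels is half the picture's height over the tangent of half this angle, whatever the lens; pixels are square), "cx", "cy" (the principal point, pixels), "pose" (4x4, takes a point from camera to world coordinates). Camera axes: x right, y up, looking along -z (the intrinsics and any distortion apply to the point x, -y, -z); pixel columns grow to the right and rows downward; lengths in mm; the calibration is good to about 2 mm. A picture is of the moment at which its call begins: read the wrist's pose just before it. get_calibration takes no time and is no camera call; for the wrist camera it gives the pose at the moment of the call.
- bot.sign_off(): hands the job in; it is judged then, once.
Trained networks look in the newest picture that a camera, given by its name, has taken for a name from the list of things; names that differ only in an ending like _2 or _b are one class to them, and where a whole thing is asked for, a point or a joint stands for the part that bears it (a point fixed in the world has none). Each returns a list of dicts, best first, with "score" (0 to 1); they miss things now and then, are a little off and sometimes report something else, mostly with a low value. They report only what shows in the picture. A call takes as long as a camera call. They do not tell look-alikes from the thing itself.
- look_for(camera, label): "centre" ([row, column] in pixels, amid what is visible of it).
- mark_of(camera, label): "centre" ([row, column] in pixels: a listed point, or the origin of a listed thing).
The state is a dict: "time": time; "qpos": joint angles; "dq": joint speeds; "tau": joint torques, N m; "eef_pos": TCP position; "tcp_rot": TCP orientation; "force": force on the tool from outside, world axes, zero at the start; "wrist_torque": the same for the moment, N m; "finger_gap": opening from 0.0 (shut) to 1.0 (fully open); "grip_force": force on a finger pad.
Only numpy, scipy, OpenCV 4.12 (cv2) and the standard library are available. Lean on these libraries where they do the work, as an engineer would, in place of code of your own. Each camera call takes 0.05 s, during which the arm holds its last target. There are 200 camera calls.

### The job

The toy office chair has fallen onto its back in front of the toy desk. With the fingers only, gently pushing and never gripping it or lifting it off the table, tip it up so that it stands on its feet, and then push it in under the middle of the desk, square to it, until its backrest is about 10 mm short of the desk's front edge. Leave the desk, the lamp, the safe and the bowl where they are.

Things in the scene. Friction and masses are not known exactly. Their poses are not given: they have to be found in the camera images.
- chair: Loose orange plastic toy office chair, black five-armed foot, 140 g. Axes: z up the column, x to its front, y to its left; origin under the column at sole level (mm below are in these axes). Starts flat on its back (+x up) before the desk, backrest and rear feet on the table, head (+z) away from the desk, soles towards it. Centre of mass about 22 above the soles.
- chair_seat (a point): Middle of the seat's front edge, sitting side (x = 42, z = 46). Seat: x = -35 to 42, 64 wide, z = 40 to 46. As the chair lies, this edge is on top, 84 above the table, the sitting side upright and facing away from the desk. Pushed near this edge towards the desk, the chair tips about its rear feet and past about 30 degrees drops onto its feet by itself; it may slide a little.
- chair_heel (a point): Middle of the rear edge of the soles (x = -41.6), between the two rear feet: the line the chair tips about. All five feet are 12 tall, 12 across, centres 44 from the origin (one ahead, two at the sides, two rear at x = -35.6, y = +-25.9); they slide and do not roll. Pushed low at the rear feet, the standing chair slides without tipping.
- chair_toe (a point): Front end of the front foot, at sole level (x = 50).
- chair_foot_l (a point): Outer end of the left side foot, at sole level (x = 13.6, y = 48).
- chair_foot_r (a point): Outer end of the right side foot, at sole level (x = 13.6, y = -48).
- chair_top (a point): Middle of the top edge of the backrest (x = -38, z = 92). Backrest: front face x = -34.6, rear face x = -41.6, 60 wide, z = 54 to 92, joined to the seat by a strip 18 wide. As the chair tips up, the backrest swings up behind a finger that pushes on the seat and may lean on it until the finger moves on towards the desk.
- desk: Loose white wooden toy desk, 100 mm deep (x), 190 wide (y), 74 high, 0.7 kg. Origin on the table under its centre; front edge at x = -50, facing the chair. Top 10 thick, underside at 64; knee hole 164 wide; back panel at x = 39 from 30 up. The seat goes under the top; the backrest stays in front and would touch the front edge when the chair's origin is at x = -15 in the desk's axes.
- lamp: Bystander: silver aluminium toy lamp, 74 mm high, foot 36 across, standing loose on the desk top. Origin in the centre of its underside.
- safe: Bystander: black plastic toy safe, 80 mm deep, 90 wide, 96 high, round knob on its front, on the table beside the desk. Origin in the centre of its underside.
- bowl: Bystander: blue ceramic bowl, 90 mm across and 35 high, on the table on the desk's other side (safe and bowl may change sides). Origin in the centre of its underside.
Things that resemble listed ones, but are neither listed nor needed, are in the scene too. Of the things shaped like the chair, the orange one is meant. What is shaped like the desk but pink is not meant.

How it is judged (in metres and radians):
On the way, in this order (a step that is already met when the one before it is completed fails the run):
1. the chair stands on its feet in front of the desk (angle between chair's own z axis and vertical below 0.12 rad and height (world z) of chair below 0.008 m), for 0.2 s.
2. the chair is pushed in under the desk, upright (angle between chair's own z axis and vertical below 0.12 rad and x of chair in the frame of desk above -0.042 m and x of chair_toe in the frame of desk above 0 m and y of chair in the frame of desk between -0.025 and 0.025 m and angle between the x axis of chair and the x axis of desk, either way round below 0.22 rad), for 0.2 s.
At the end, for the whole second after the job is handed in: The chair stands still on its feet (within 0.12 rad of upright), its front foot under the desk, its backrest within 27 mm of the desk's front edge (origin at x > -42 mm in the desk's axes), within 25 mm of the desk's middle line and 0.22 rad of square to it (all of step 2 and height (world z) of chair below 0.008 m and linear speed of chair below 0.02 m/s); the robot touches nothing.
It fails at once if the chair is lifted clear of the table (all its feet and its top more than 20 mm up) (height (world z) of each of chair_heel, chair_toe, chair_foot_l, chair_foot_r, chair_top above 0.02 m).
It fails at once if the chair is gripped hard or pushed roughly (fingers on it with more than 20 N) (contact force between the fingers and chair above 20 N).
It fails at once if the desk is shoved more than 15 mm (distance of desk from where it was at the start of the episode above 0.015 m).
It fails at once if the lamp is moved more than 20 mm or knocked over (distance of lamp from where it was at the start of the episode above 0.02 m or angle between lamp's own z axis and vertical above 0.4 rad).
It fails at once if the safe or the bowl is moved more than 15 mm (distance of any of safe, bowl from where it was at the start of the episode above 0.015 m).
It also fails if it takes over 56 s, if anything falls off the work surface, if the arm or the gripper's body presses on something with over 40 N, if the wrist force passes 120 N, or if a joint passes its speed limit or range.

## Working session

There is one attempt and no reset: what is moved stays moved. The work goes in short steps, Python scripts to look and compute and a tool call to move; the robot and the scene stay as the last step left them, time stands still between calls to the robot, and variables do not carry over. Pictures are saved under pics/ and viewed, at most 10 in all, crops included, and the job is handed in when it is done.

Besides the shell and the picture viewer there is one more tool, called after "Request:" as a command line: name --argument value ..., lists and objects as JSON in quotes. apply_moves: Moves the arm, as the interface text tells. Its arguments: {"type":"object","properties":{"series":{"type":"array","items":{"type":"array","items":{"type":"array","items":{"type":"number"}}}},"squeeze":{"type":"number"}},"required":["series"]}

```bash
ls; mkdir -p pics; cat > h.py <<'E'
import numpy as np, cv2
from plant import bot, grab_frame, get_calibration, look_for, mark_of
def world(cam, px, depth, cal=None):
    c=cal or get_calibration(cam); f=210/np.tan(np.radians(c["vfov"]/2))
    px=np.atleast_2d(np.array(px,float)); d=np.atleast_1d(depth)
    x=(px[:,1]-c["cx"])/f*d; y=(px[:,0]-c["cy"])/f*d
    P=np.c_[x,-y,-d,np.ones(len(d))]
    return (np.array(c["pose"])@P.T).T[:,:3]
def cloud(cam,dep):
    r,c=np.indices(dep.shape); return world(cam,np.c_[r.ravel(),c.ravel()],dep.ravel()).reshape(*dep.shape,3)
E
python3 - <<'E'
from h import *
for n in("scene","top"):
    im,d=grab_frame(n); cv2.imwrite(f"pics/{n}0.png",im); np.save(f"{n}0.npy",d)
    c=get_calibration(n); print(n,{k:(np.round(v,3).tolist()) if not isinstance(v,str) else v for k,v in c.items()})
    for l in("chair","desk","chair_seat","chair_heel"):
        print(l,[(np.round(q["centre"]).tolist(),round(q["score"],2)) for q in mark_of(n,l)])
print({k:np.round(v,2).tolist() for k,v in bot.get_obs().items()})
E
```

```text
pics
scene {'vfov': 50.416, 'cx': 282.331, 'cy': 209.62, 'pose': [[0.036, -0.561, 0.827, 1322.588], [0.999, 0.013, -0.035, 31.676], [0.009, 0.828, 0.561, 595.451], [0.0, 0.0, 0.0, 1.0]]}
chair [([210.0, 331.0], 0.67), ([206.0, 421.0], 0.63)]
desk [([279.0, 308.0], 0.66)]
chair_seat [([197.0, 406.0], 0.81), ([182.0, 336.0], 0.72), ([210.0, 330.0], 0.32)]
chair_heel [([223.0, 330.0], 0.9), ([218.0, 417.0], 0.82)]
top {'vfov': 56.548, 'cx': 277.169, 'cy': 211.362, 'pose': [[-0.018, 0.993, -0.114, 502.414], [-1.0, -0.019, -0.014, 57.724], [-0.016, 0.114, 0.993, 843.468], [0.0, 0.0, 0.0, 1.0]]}
chair [([250.0, 227.0], 0.82), ([265.0, 127.0], 0.81)]
desk [([132.0, 383.0], 0.94), ([276.0, 215.0], 0.74), ([170.0, 260.0], 0.68), ([247.0, 227.0], 0.48)]
chair_seat [([254.0, 138.0], 0.79), ([274.0, 218.0], 0.75)]
chair_heel [([248.0, 228.0], 0.93), ([265.0, 132.0], 0.59)]
{'time': 0.5, 'qpos': [68.45, 21.62, 4.64, 73.02, -0.0, 83.68], 'dq': [-0.03, -0.1, 0.11, -0.06, -0.04, 0.06], 'tau': [-0.0, -46.31, 26.99, 0.0, -0.0, -0.0], 'eef_pos': [151.05, 554.81, 231.27], 'tcp_rot': [-180.0, 0.0, 164.77], 'force': [0.5, 0.88, 0.41], 'wrist_torque': [0.06, -0.05, 0.04], 'grip_force': 0.0, 'finger_gap': 1.0}
```

View pics/scene0.png

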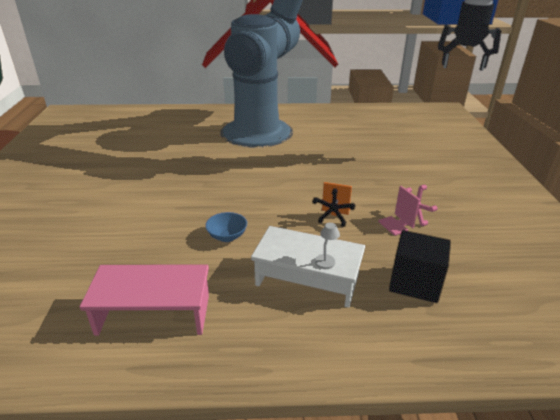

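View pics/top0.png

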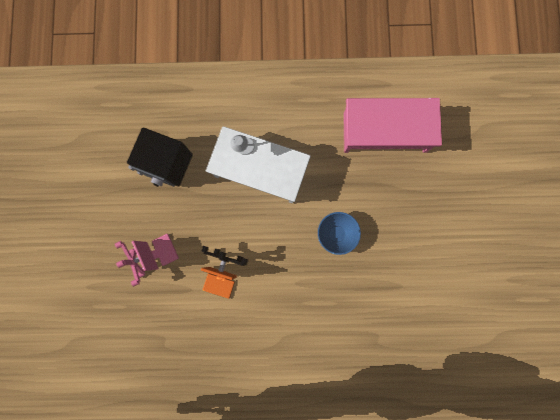

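The scene picture shows the fallen orange chair at (row 205, col 335), in front of the white desk at (255, 308). In the top picture they are at (275, 220) and (165, 258).

Candidates in the top picture:
- **Chairs:** orange (275, 220) and pink (257, 145). The orange one is meant.
- **Desks:** white (165, 258) and pink (125, 392). The white one is meant.

Next I measure both and check an enlarged crop.

```bash
python3 - <<'E'
from h import *
im=cv2.imread("pics/top0.png"); d=np.load("top0.npy"); P=cloud("top",d)
crop=cv2.resize(im[90:320,100:380],(784,600),interpolation=cv2.INTER_CUBIC)
cv2.imwrite("pics/crop0.png",crop)
hsv=cv2.cvtColor(im,cv2.COLOR_BGR2HSV); R,C=np.indices(d.shape)
# table height check
print("table z",np.median(P[300:320,300:400,2]))
# desk top
m=(abs(P[...,2]-74)<6)&(R>110)&(R<215)&(C>195)&(C<320)&(hsv[...,1]<60)&(hsv[...,2]>120)
r=cv2.minAreaRect(P[m][:,:2].astype(np.float32)); print("desk",r,P[m][:,2].mean(),cv2.boxPoints(r))
o=(hsv[...,0]>5)&(hsv[...,0]<14)&(hsv[...,1]>200)&(R>240)&(R<310)&(C>190)&(C<250)
Q=P[o]; print("orange",o.sum(),np.percentile(Q,[1,50,99],axis=0).round(1))
hi=Q[Q[:,2]>70]; print("seat edge",cv2.minAreaRect(hi[:,:2].astype(np.float32)), np.median(hi[:,2]))
print(hi[np.argmax(hi[:,1])],hi[np.argmin(hi[:,1])])
lo=Q[Q[:,2]<25]; r=cv2.minAreaRect(lo[:,:2].astype(np.float32));print("back",r,cv2.boxPoints(r),np.median(lo[:,2]))
k=(hsv[...,2]<50)&(R>235)&(R<270)&(C>195)&(C<252)&(P[...,2]>8)
K=P[k]; r=cv2.minAreaRect(K[:,:2].astype(np.float32));print("black",r,np.percentile(K,[1,50,99],axis=0).round(1)); print(cv2.boxPoints(r))
for n,(a,b,c,e) in dict(safe=(120,195,120,200),bowl=(205,260,310,365),pinkchair=(230,290,112,180)).items():
    X=P[a:b,c:e].reshape(-1,3); X=X[(X[:,2]>10)&(X[:,2]<130)]; print(n,np.percentile(X,[1,99],axis=0).round(0).tolist())
E
```

```text
table z 0.5238863399423508
desk ((690.054443359375, 106.20623779296875), (189.57933044433594, 100.43094635009766), 69.65471649169922) 74.36556922416013 [[ 6.1001550e+02  3.4788834e+01]
 [ 7.0418103e+02 -1.2867737e-01]
 [ 7.7009338e+02  1.7762364e+02]
 [ 6.7592786e+02  2.1254115e+02]]
orange 23 [[458.2 157.7   5.8]
 [472.4 188.9  81.5]
 [480.2 213.6  85.7]]
seat edge ((472.84332275390625, 185.4098663330078), (58.77623748779297, 3.4179487228393555), 73.65921783447266) 82.99220768137684
[480.58646656 213.7648623   84.03114536] [463.70864418 157.46288816  71.0524521 ]
back ((462.0576171875, 196.65188598632812), (34.174346923828125, 0.0), -108.5504150390625) [[467.4937  212.85129]
 [467.4937  212.85129]
 [456.62152 180.45248]
 [456.62152 180.45248]] 6.621705882696631
black ((500.58099365234375, 140.99209594726562), (164.27978515625, 27.569318771362305), 81.73454284667969) [[488.4 131.5   9.3]
 [502.9 174.1  57.6]
 [523.5 220.1  93.6]]
[[475.1311    61.687096]
 [502.41406   57.723747]
 [526.0309   220.29709 ]
 [498.74792  224.26044 ]]
safe [[656.0, 254.0, 15.0], [754.0, 359.0, 99.0]]
bowl [[507.0, -99.0, 10.0], [590.0, -16.0, 38.0]]
pinkchair [[453.0, 314.0, 10.0], [538.0, 392.0, 92.0]]
```

View pics/crop0.png

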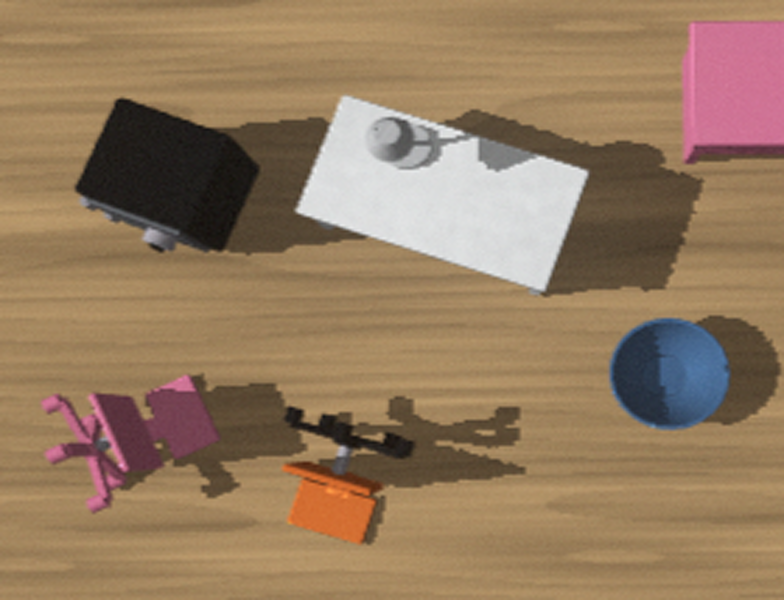

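The crop confirms it: the orange chair lies with its seat edge at about (475, 335) and black feet at about (430, 350), soles towards the white desk. Next I tighten the colour masks.

```bash
python3 - <<'E'
from h import *
im=cv2.imread("pics/top0.png"); d=np.load("top0.npy"); P=cloud("top",d)
hsv=cv2.cvtColor(im,cv2.COLOR_BGR2HSV); R,C=np.indices(d.shape)
print(hsv[285,218],hsv[270,212])
o=(hsv[...,1]>215)&(hsv[...,2]>90)&(R>255)&(R<305)&(C>195)&(C<245)&(hsv[...,0]<25)
Q=P[o]; print(o.sum())
def rect(n,X):
    r=cv2.minAreaRect(X[:,:2].astype(np.float32)); print(n,len(X),np.round(r[0],1),np.round(r[1],1),round(r[2],1),np.median(X[:,2]).round(1)); print(cv2.boxPoints(r).round(1).tolist())
rect("edge",Q[Q[:,2]>77]); rect("back",Q[(Q[:,2]<15)])
k=(hsv[...,2]<60)&(R>238)&(R<270)&(C>198)&(C<250)&(P[...,2]>12)&(P[...,0]>490)&(P[...,1]<228)
K=P[k]; 
for lo,hi in((12,30),(30,45),(45,75),(75,110)):
    X=K[(K[:,2]>lo)&(K[:,2]<hi)]; 
    if len(X)>4: rect(f"blk{lo}",X)
E
```

```text
[ 11 193 210] [ 10 194  96]
0
edge 0 [0. 0.] [0. 0.] 0.0 nan
[[0.0, 0.0], [0.0, 0.0], [0.0, 0.0], [0.0, 0.0]]
back 0 [0. 0.] [0. 0.] 0.0 nan
[[0.0, 0.0], [0.0, 0.0], [0.0, 0.0], [0.0, 0.0]]
blk12 28 [507.4 175.4] [60.7  9.4] 71.5 13.2
[[493.29998779296875, 148.10000610351562], [502.20001220703125, 145.10000610351562], [521.5, 202.6999969482422], [512.5999755859375, 205.60000610351562]]
blk45 147 [503.9 177.1] [93.6 17.3] 72.4 57.1
[[481.5, 135.10000610351562], [498.0, 129.89999389648438], [526.2999877929688, 219.10000610351562], [509.70001220703125, 224.39999389648438]]
blk75 48 [505.5 176.8] [11.1 14.7] 71.0 90.0
[[496.79998779296875, 173.89999389648438], [510.70001220703125, 169.10000610351562], [514.2999877929688, 179.60000610351562], [500.3999938964844, 184.39999389648438]]
  return _methods._mean(a, axis=axis, dtype=dtype,
  ret = ret.dtype.type(ret / rcount)
```

```bash
python3 - <<'E' 2>/dev/null
from h import *
im=cv2.imread("pics/top0.png"); d=np.load("top0.npy"); P=cloud("top",d)
hsv=cv2.cvtColor(im,cv2.COLOR_BGR2HSV); R,C=np.indices(d.shape)
o=(hsv[...,1]>170)&(hsv[...,2]>60)&(R>262)&(R<305)&(C>195)&(C<245)&(hsv[...,0]<14)
Q=P[o]; print(o.sum())
def rect(n,X):
    r=cv2.minAreaRect(X[:,:2].astype(np.float32)); print(n,len(X),np.round(r[0],1),np.round(r[1],1),round(r[2],1),np.median(X[:,2]).round(1)); print(cv2.boxPoints(r).round(1).tolist())
rect("edge",Q[Q[:,2]>77]); rect("back",Q[(Q[:,2]<15)])
u=np.array([.951,-.309]);v=np.array([.309,.951])
D=np.array([690.05,106.2]);t=np.radians(-20.35);dx=np.array([np.cos(t),np.sin(t)]);dy=np.array([-dx[1],dx[0]])
s=np.array([511,175]); print("sole in desk",(s-D)@dx,(s-D)@dy)
L=P[125:160,225:260].reshape(-1,3); L=L[L[:,2]>90]; print("lamp",L.mean(0), [(L[:,:2].mean(0)-D)@dx,(L[:,:2].mean(0)-D)@dy])
E
```

```text
691
edge 109 [478.1 136.2] [ 28.7 161.7] 7.2 83.3
[[453.70001220703125, 214.60000610351562], [473.8999938964844, 54.099998474121094], [502.3999938964844, 57.70000076293945], [482.20001220703125, 218.1999969482422]]
back 509 [447.2 201.2] [70.9 54.2] 87.0 7.4
[[418.29998779296875, 167.1999969482422], [472.5, 164.39999389648438], [476.1000061035156, 235.3000030517578], [422.0, 238.10000610351562]]
sole in desk -191.80021485448566 2.2405538987287414
lamp [711.04796886 135.6802801  144.29388005] [np.float64(9.435513044939217), np.float64(34.942419845647606)]
```

Chair and desk are nearly aligned: chair yaw is about -18°, desk yaw -20.35°, and the chair's lateral offset is 2 mm. Next I bring the half-open fingers behind the seat.

Request:
apply_moves --series '[[[0,0,0,-2.7,-1.9,0,3.6],[0,0,0,-2.7,-1.9,0,3.6],[0,0,0,-2.7,-1.9,0,3.6],[0,0,0,-2.7,-1.9,0,3.6],[0,0,0,-2.7,-1.9,0,3.6],[0,0,0,-2.7,-1.9,0,3.6],[0,0,0,-2.7,-1.9,0,3.6],[0,0,0,-2.7,-1.9,0,3.6],[0,0,0,-2.7,-1.9,0,3.6],[0,0,0,-2.7,-1.9,0,3.6]]]'

```text
time: 1.33
eef_pos: [362.5, 299.3, 231.5]
tcp_rot: [180.0, 0.0, 164.8]
force: [0.3, 0.7, 0.4]
finger_gap: 0.421
grip_force: 0.0
```

Request:
apply_moves --series '[[[0,0,5.1,0,0,0,3.6],[0,0,0,-2.5,-1.8,1,3.6],[0,0,0,-2.5,-1.8,1,3.6],[0,0,0,-2.5,-1.8,1,3.6],[0,0,0,-2.5,-1.8,1,3.6],[0,0,0,0,0,1.5,3.6],[0,0,0,0,0,1.5,3.6],[0,0,0,0,0,1.5,3.6],[0,0,0,0,0,0,3.6],[0,0,0,0,0,0,3.6]]]'

```text
time: 2.17
eef_pos: [429.6, 198.0, 145.9]
tcp_rot: [-179.9, -0.1, 159.7]
force: [0.7, -0.2, 0.1]
finger_gap: 0.418
grip_force: 0.0
```

Request:
apply_moves --series '[[[0,0,0,0,0.65,2,3.6],[0,0,0,0,0,2,3.6],[0,0,0,0,0,2,3.6],[0,0,0,0,0,1.6,3.6],[0,0,0,0,0,0,3.6],[0,0,0,0,0,0,3.6]]]'

```text
time: 2.67
eef_pos: [432.6, 204.6, 70.9]
tcp_rot: [-180.0, -0.0, 159.7]
force: [0.6, 0.1, -0.4]
finger_gap: 0.419
grip_force: 0.0
```

```bash
python3 - <<'E'
from h import *
a,_=grab_frame("scene"); b,_=grab_frame("top")
z=lambda i,r,c,h,w:cv2.resize(i[r:r+h,c:c+w],(400,400),interpolation=cv2.INTER_CUBIC)
cv2.imwrite("pics/c1.png",np.hstack([z(a,110,270,150,150),z(b,200,150,150,150)]))
print(bot.get_obs()["eef_pos"])
E
```

```text
[433.95204475 204.97845201  71.94345587]
```

View pics/c1.png

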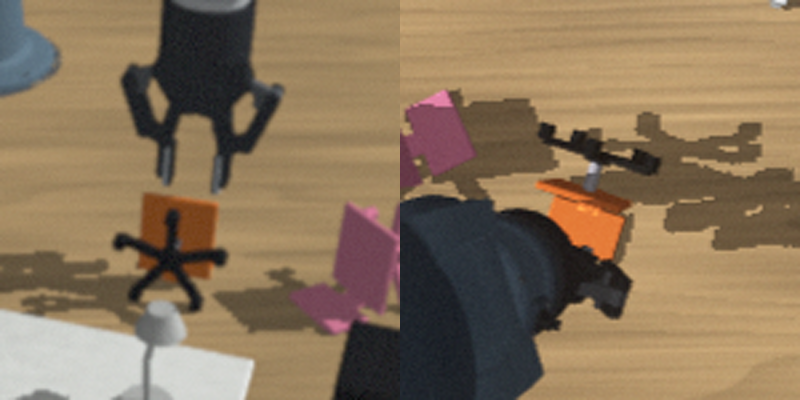

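The fingers straddle the middle of the seat edge at about the right height: tips at (190, 165) and (190, 220), seat top edge at (200, 180). Next I push gently towards the desk.

Request:
apply_moves --series '[[[0,0,0,-1,0,0,3.6],[0,0,0,-0.8,0,0,3.6],[0,0,0,-0.3,0,0,3.6],[0,0,0,-0.3,0,0,3.6],[0,0,0,-0.3,0,0,3.6],[0,0,0,-0.3,0,0,3.6],[0,0,0,-0.3,0,0,3.6],[0,0,0,-0.3,0,0,3.6],[0,0,0,-0.3,0,0,3.6],[0,0,0,-0.3,0,0,3.6]]]'

```text
time: 3.6
eef_pos: [472.2, 189.8, 70.2]
tcp_rot: [180.0, -0.0, 159.7]
force: [-1.3, -0.2, -0.1]
finger_gap: 0.424
grip_force: 0.2
```

```bash
python3 - <<'E'
from h import *
a,_=grab_frame("scene"); b,_=grab_frame("top")
z=lambda i,r,c,h,w:cv2.resize(i[r:r+h,c:c+w],(400,400),interpolation=cv2.INTER_CUBIC)
cv2.imwrite("pics/c2.png",np.hstack([z(a,110,270,150,150),z(b,200,150,150,150)]))
print(bot.get_obs()["eef_pos"])
E
```

```text
[472.65022344 189.71805518  70.34100182]
```

View pics/c2.png

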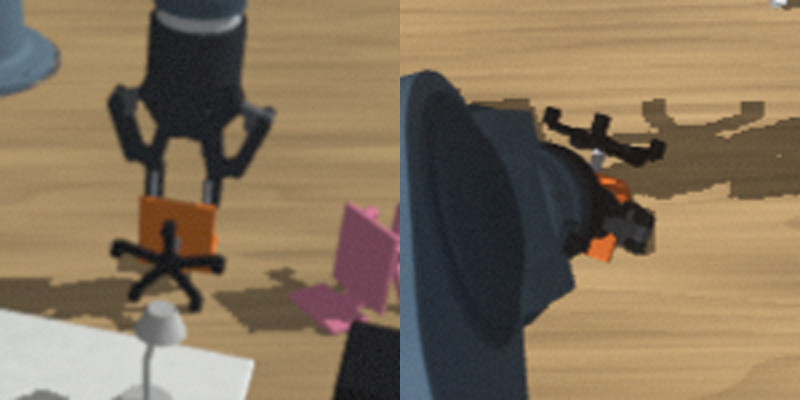

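The chair is tipping. The front foot leans towards the desk and the rear feet, around (295, 165), have stayed put. I continue.

Request:
apply_moves --series '[[[0,0,0,-0.3,0,0,3.6],[0,0,0,-0.3,0,0,3.6],[0,0,0,-0.3,0,0,3.6],[0,0,0,-0.3,0,0,3.6],[0,0,0,-0.3,0,0,3.6],[0,0,0,-0.3,0,0,3.6],[0,0,0,-0.3,0,0,3.6],[0,0,0,-0.3,0,0,3.6],[0,0,0,-0.3,0,0,3.6],[0,0,0,-0.3,0,0,3.6]]]'

```text
time: 4.53
eef_pos: [500.5, 179.3, 70.3]
tcp_rot: [180.0, 0.0, 159.7]
force: [0.0, 0.6, 0.5]
finger_gap: 0.424
grip_force: 0.0
```

```bash
python3 - <<'E'
from h import *
a,_=grab_frame("scene"); b,_=grab_frame("top")
z=lambda i,r,c,h,w:cv2.resize(i[r:r+h,c:c+w],(400,400),interpolation=cv2.INTER_CUBIC)
cv2.imwrite("pics/c3.png",np.hstack([z(a,110,270,150,150),z(b,200,150,150,150)]))
print(bot.get_obs()["eef_pos"])
E
```

```text
[501.14909784 179.26312957  70.45789983]
```

View pics/c3.png

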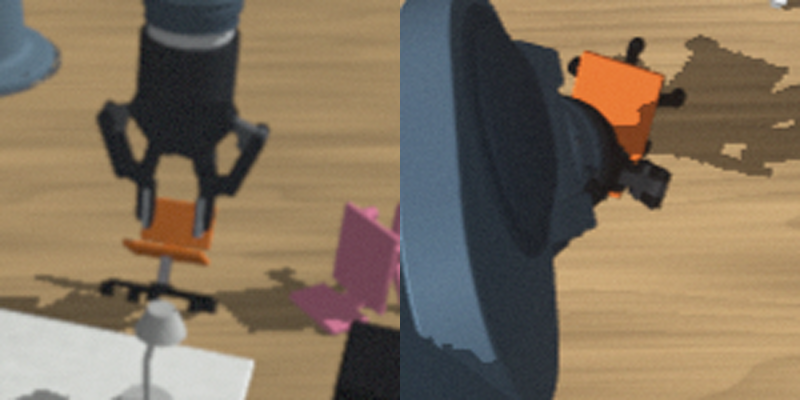

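The chair has swung up and its backrest leans on the fingers: backrest at (220, 180), seat edge at (250, 165). I move the fingers towards the desk so that it settles, then lift them clear.

Request:
apply_moves --series '[[[0,0,0,-0.5,0,0,3.6],[0,0,0,-0.5,0,0,3.6],[0,0,0,-0.5,0,0,3.6],[0,0,0,-0.5,0,0,3.6],[0,0,0,-0.5,0,0,3.6],[0,0,0,-0.5,0,0,3.6],[0,0,0,-0.5,0,0,3.6],[0,0,0,-0.6,0,0,3.6],[0,0,0,0,0,0,3.6],[0,0,0,0,0,0,3.6]]]'

```text
time: 5.47
eef_pos: [538.8, 165.0, 70.1]
tcp_rot: [180.0, -0.0, 159.7]
force: [0.4, -0.6, 0.7]
finger_gap: 0.424
grip_force: 0.0
```

Request:
apply_moves --series '[[[0,0,0,0,0,-1,3.6],[0,0,0,0,0,-3,3.6],[0,0,0,0,0,-3,3.6],[0,0,0,1.5,0,-2,3.6],[0,0,0,3,0,0,3.6],[0,0,0,3,0,0,3.6],[0,0,0,3,0,0,3.6],[0,0,0,3,0,0,3.6],[0,0,0,3,0,0,3.6],[0,0,0,0,0,0,3.6]]]'

```text
time: 6.3
eef_pos: [377.9, 223.1, 160.5]
tcp_rot: [-179.9, -0.2, 159.9]
force: [-0.7, -0.1, -0.3]
finger_gap: 0.42
grip_force: 0.0
```

```bash
python3 - <<'E'
from h import *
a,da=grab_frame("scene"); b,db=grab_frame("top"); np.save("s4.npy",da);np.save("t4.npy",db);cv2.imwrite("pics/s4.png",a);cv2.imwrite("pics/t4.png",b)
z=lambda i,r,c,h,w:cv2.resize(i[r:r+h,c:c+w],(400,400),interpolation=cv2.INTER_CUBIC)
cv2.imwrite("pics/c4.png",np.hstack([z(a,110,270,150,150),z(b,170,150,150,150)]))
print(bot.get_obs()["eef_pos"])
E
```

```text
[383.02454224 222.84324864 161.07135689]
```

View pics/c4.png

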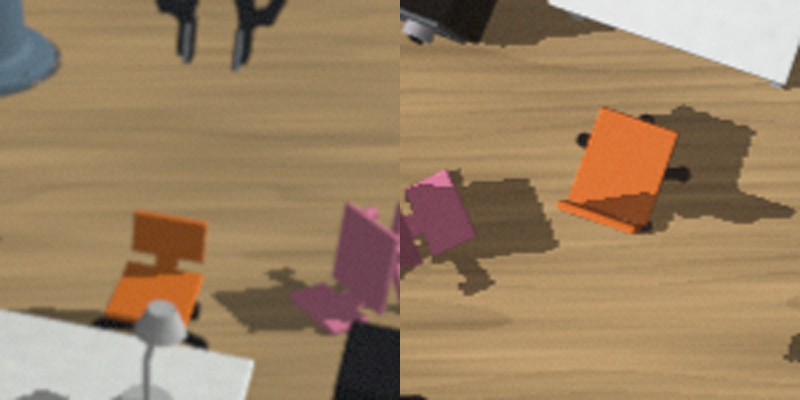

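The chair now stands on its feet, with the seat at (165, 630) and the backrest at (215, 600) in the top half of the crop. Next I measure its pose.

```bash
python3 - <<'E'
from h import *
im=cv2.imread("pics/t4.png"); d=np.load("t4.npy"); P=cloud("top",d)
hsv=cv2.cvtColor(im,cv2.COLOR_BGR2HSV); R,C=np.indices(d.shape)
o=(hsv[...,1]>170)&(hsv[...,2]>60)&(R>200)&(R<265)&(C>205)&(C<260)&(hsv[...,0]<14)&(d>0)
Q=P[o]
D=np.array([690.05,106.2]);t=np.radians(-20.35);dx=np.array([np.cos(t),np.sin(t)]);dy=np.array([-dx[1],dx[0]])
def rect(n,X):
    r=cv2.minAreaRect(X[:,:2].astype(np.float32)); print(n,len(X),np.round(r[0],1),np.round(r[1],1),round(r[2],1),np.percentile(X[:,2],[5,50,95]).round(1)); c=np.array(r[0])-D; print("  desk frame",c@dx,c@dy)
rect("seat",Q[(Q[:,2]>38)&(Q[:,2]<54)]); rect("back",Q[(Q[:,2]>80)&(Q[:,2]<105)])
m=(abs(P[...,2]-74)<6)&(R>110)&(R<215)&(C>195)&(C<320)&(hsv[...,1]<60)&(hsv[...,2]>120)
rect("desk",P[m])
E
```

```text
seat 1140 [553.6 159.4] [63.4 76.2] 70.0 [44.2 46.3 48.5]
  desk frame -146.41060915944945 2.4658831182566274
back 118 [514.3 172.9] [58.9  7. ] 69.9 [88.4 91.9 94.3]
  desk frame -187.98919050992492 1.3965684638648383
desk 4234 [690.2 106.1] [189.6 100.4] 69.8 [72.1 74.4 76.6]
  desk frame 0.17771619302033137 -0.03127116076663433
```

Standing upright with origin at desk x = -150, y = +2 and yaw error about 0.3°. Step 1 is met. For the push, the tool must tilt back about 50° so the gripper body clears the backrest, so I check which side the wrist camera sits on.

```bash
python3 - <<'E'
from h import *
from scipy.spatial.transform import Rotation as Ro
o=bot.get_obs(); T=np.array(get_calibration("wrist")["pose"]); R=Ro.from_euler("xyz",o["tcp_rot"],degrees=True).as_matrix()
print("cam in tool",R.T@(T[:3,3]-o["eef_pos"]),"look",-R.T@T[:3,2])
im,d=grab_frame("wrist"); P=(cloud("wrist",d)-o["eef_pos"])@R
m=(d>0)&(P[...,2]<5)&(P[...,2]>-30)&(abs(P[...,0])<40)&(abs(P[...,1])<60)
for s in(-1,1):
    X=P[m&(np.sign(P[...,1])==s)]; print(s,len(X)); 
    if len(X): print(np.percentile(X,[1,50,99],axis=0).round(1))
print(o["eef_pos"],o["qpos"])
E
```

```text
cam in tool [  82.00532578   -0.4943676  -142.42021119] look [-3.17229987e-01 -9.28292443e-04  9.48348182e-01]
-1 1494
[[-11.3 -31.5 -29.8]
 [  6.3 -21.2 -19.1]
 [ 10.6 -18.   -3.1]]
1 1485
[[-11.2  17.7 -29.7]
 [  6.2  20.9 -19. ]
 [ 10.6  31.2  -3. ]]
[383.02454224 222.84324864 161.07135689] [ 2.19852312e+01  8.60653102e+00 -2.34732721e+01  5.78706402e+01
 -9.92124049e-03  4.21984788e+01]
```

Request:
apply_moves --series '[[[0,0,0,-2.5,-0.05,0,3.6],[0,0,0,-2.5,0,0,3.6],[0,0,0,-2.5,0,0,3.6],[0,0,0,-2.5,0,0,3.6],[0,-7,0,0,0,0,3.6],[0,-7,0,0,0,0,3.6],[0,-7,0,0,0,0,3.6],[0,-7,0,0,0,0,3.6],[0,-7,0,0,0,0,3.6],[0,-7,0,0,0,0,3.6]]]'

```text
time: 7.28
eef_pos: [479.1, 187.4, 162.6]
tcp_rot: [179.7, 42.4, 159.4]
force: [1.3, 1.5, 0.2]
finger_gap: 0.42
grip_force: 0.0
```

Request:
apply_moves --series '[[[0,-3,0,0,0,0,3.6],[0,0,0,0,0,0,3.6],[0,0,0,0,0,0,3.6]]]'

```text
time: 7.53
eef_pos: [477.5, 187.3, 159.9]
tcp_rot: [-179.9, 44.9, 159.7]
force: [0.1, -0.3, 0.8]
finger_gap: 0.42
grip_force: 0.0
```

```bash
cat >> h.py <<'E'
D=np.array([690.1,106.15]);t=np.radians(-20.3);dx=np.array([np.cos(t),np.sin(t)]);dy=np.array([-dx[1],dx[0]])
from scipy.spatial.transform import Rotation as Ro
def st(*goal):
    o=bot.get_obs(); p=np.array(o["eef_pos"]); R=Ro.from_euler("xyz",o["tcp_rot"],degrees=True).as_matrix()
    c=p[:2]-D; print("desk",(c@dx).round(1),(c@dy).round(1),"z",p[2].round(1),"rot",np.round(o["tcp_rot"],1),"q",np.round(o["qpos"],0),"F",np.round(o["force"],1))
    for g in goal:
        w=np.r_[D+g[0]*dx+g[1]*dy,g[2]]-p; print(g,"tool cm",(R.T@w/10).round(2))
E
python3 -c "
from h import *
st((-222,1.8,60),(-222,1.8,9))
print('tool y yaw', Ro.from_euler('xyz',bot.get_obs()['tcp_rot'],degrees=True).as_matrix()[:,1])"
```

```text
desk -227.5 2.3 z 159.9 rot [-179.9   44.9  159.7] q [ 34.   1. -51.   8. -35.  45.] F [ 0.1 -0.3  0.8]
(-222, 1.8, 60) tool cm [ 6.66 -0.04  7.46]
(-222, 1.8, 9) tool cm [10.26 -0.04 11.08]
tool y yaw [ 0.34729613  0.93775495 -0.00102238]
```

Request:
apply_moves --series '[[[0,0,0,1.5,0,1.7,3.6],[0,0,0,1.5,0,1.7,3.6],[0,0,0,1.5,0,1.7,3.6],[0,0,0,1.5,0,1.7,3.6],[0,0,0,1.2,0,1.3,3.6],[0,0,0,1.2,0,1.3,3.6],[0,0,0,0,0,0,3.6],[0,0,0,0,0,0,3.6]]]'

```text
time: 8.2
eef_pos: [489.2, 189.5, 36.6]
tcp_rot: [-179.7, 44.8, 159.5]
force: [0.0, 0.2, 0.4]
finger_gap: 0.422
grip_force: 0.0
```

```bash
python3 -c "
from h import *
st((-200,1.8,9),(-196,1.8,9))"
```

```text
desk -217.3 8.5 z 36.6 rot [-179.7   44.8  159.5] q [ 34.  18. -58. -16. -35.  45.] F [0.  0.2 0.4]
(-200, 1.8, 9) tool cm [ 0.72 -0.64  3.18]
(-196, 1.8, 9) tool cm [ 0.43 -0.64  3.47]
```

Request:
apply_moves --series '[[[0,0,0,-0.2,-0.3,0.7,3.6],[0,0,0,-0.2,-0.3,0.7,3.6],[0,0,0,-0.1,0,0.6,3.6],[0,0,0,0,0,0,3.6],[0,0,0,0,0,0,3.6]]]'

```text
time: 8.62
eef_pos: [503.7, 179.4, 27.0]
tcp_rot: [-179.5, 44.7, 159.6]
force: [-0.8, 0.8, -0.5]
finger_gap: 0.422
grip_force: 0.0
```

```bash
python3 -c "
from h import *
st((-200,1.8,9),(-196,1.8,9))"
```

```text
desk -200.3 4.0 z 27.0 rot [-179.5   44.7  159.6] q [ 32.  20. -58. -19. -34.  42.] F [-0.8  0.8 -0.5]
(-200, 1.8, 9) tool cm [ 1.24 -0.21  1.3 ]
(-196, 1.8, 9) tool cm [ 0.96 -0.21  1.58]
```

Request:
apply_moves --series '[[[0,4,0,0,-0.1,0,3.6],[0,0,0,0.4,-0.1,0.5,3.6],[0,0,0,0.4,0,0.5,3.6],[0,0,0,0.3,0,0.3,3.6],[0,0,0,0,0,0,3.6],[0,0,0,0,0,0,3.6]]]'

```text
time: 9.12
eef_pos: [501.4, 177.5, 8.5]
tcp_rot: [-179.4, 40.6, 159.7]
force: [-0.5, -0.8, 0.3]
finger_gap: 0.426
grip_force: 0.0
```

```bash
python3 -c "
from h import *
st((-200,1.8,9),(-180,1.8,9)); print(bot.get_obs()['qpos'][2])"
```

```text
desk -201.7 1.4 z 8.5 rot [-179.4   40.6  159.7] q [ 30.  21. -57. -16. -30.  42.] F [-0.5 -0.8  0.3]
(-200, 1.8, 9) tool cm [-0.17  0.04  0.07]
(-180, 1.8, 9) tool cm [-1.68  0.05  1.37]
-56.85959632654376
```

Request:
apply_moves --series '[[[0,0,0,-0.24,0,0.33,3.6],[0,0,0,-0.3,0,0.26,3.6],[0,0,0,-0.3,0,0.26,3.6],[0,0,0,-0.3,0,0.26,3.6],[0,0,0,-0.3,0,0.26,3.6],[0,0,0,-0.3,0,0.26,3.6],[0,0,0,-0.3,0,0.26,3.6],[0,0,0,-0.3,0,0.26,3.6],[0,0,0,-0.3,0,0.26,3.6],[0,0,0,-0.3,0,0.26,3.6]]]'

```text
time: 9.95
eef_pos: [540.2, 163.6, 8.7]
tcp_rot: [-179.5, 40.7, 159.6]
force: [-0.7, 0.7, 1.4]
finger_gap: 0.416
grip_force: 0.5
```

```bash
cat >> h.py <<'E'
def chair(save=None):
    im,d=grab_frame("top"); P=cloud("top",d); a,_=grab_frame("scene")
    if save:
        z=lambda i,r,c,h,w:cv2.resize(i[r:r+h,c:c+w],(400,400),interpolation=cv2.INTER_CUBIC)
        cv2.imwrite(save,np.hstack([z(a,130,250,150,150),z(im,130,180,150,150)]))
    hsv=cv2.cvtColor(im,cv2.COLOR_BGR2HSV); R,C=np.indices(d.shape)
    o=(hsv[...,1]>170)&(hsv[...,2]>60)&(R>140)&(R<265)&(C>190)&(C<300)&(hsv[...,0]<14)&(d>0)
    w=(hsv[...,1]<60)&(hsv[...,2]>120)&(R>110)&(R<215)&(C>195)&(C<320)&(abs(P[...,2]-74)<6)
    for n,m in(("seat",o&(P[...,2]>38)&(P[...,2]<54)),("back",o&(P[...,2]>80)&(P[...,2]<105)),("desk",w)):
        X=P[m]
        if len(X)<10: print(n,len(X)); continue
        r=cv2.minAreaRect(X[:,:2].astype(np.float32)); c=np.array(r[0])-D
        print(n,len(X),"desk",(c@dx).round(1),(c@dy).round(1),np.round(r[1],1),round(r[2],1),"z",np.median(X[:,2]).round(1))
E
python3 -c "
from h import *
st((-180,1.8,8)); chair('pics/c5.png')"
```

```text
desk -160.5 1.8 z 8.7 rot [-179.5   40.7  159.6] q [ 25.  22. -54. -17. -28.  38.] F [-0.7  0.7  1.4]
(-180, 1.8, 8) tool cm [ 1.52 -0.02 -1.22]
seat 1106 desk -114.1 1.8 [63.2 75.7] 69.1 z 46.4
back 112 desk -156.0 1.4 [59.2  6.9] 69.1 z 92.1
desk 4239 desk -0.1 -0.2 [190.1 100.4] 69.6 z 74.4
```

View pics/c5.png

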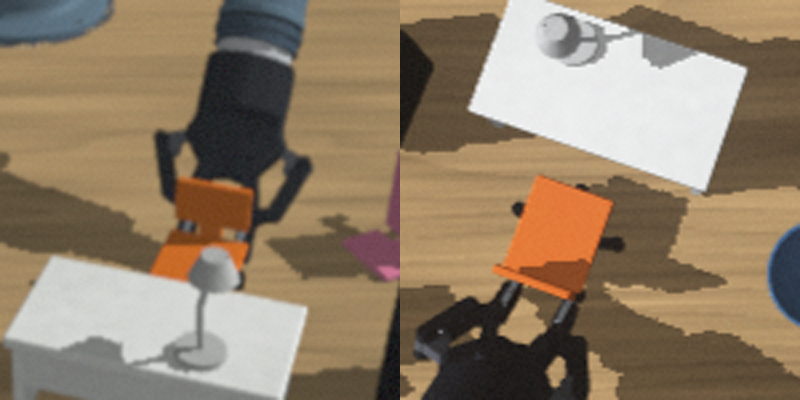

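The chair is sliding upright and square, with the seat at (235, 560) and the fingers at (305, 540). Its origin is at desk x = -118, y ≈ 1.6, and there are 93 mm to go.

Request:
apply_moves --series '[[[0,0,0,-0.3,0,0.26,3.6],[0,0,0,-0.3,0,0.26,3.6],[0,0,0,-0.3,0,0.26,3.6],[0,0,0,-0.3,0,0.26,3.6],[0,0,0,-0.3,0,0.26,3.6],[0,0,0,-0.3,0,0.26,3.6],[0,0,0,-0.3,0,0.26,3.6],[0,0,0,-0.3,0,0.26,3.6],[0,0,0,-0.3,0,0.26,3.6],[0,0,0,-0.3,0,0.26,3.6]]]'

```text
time: 10.88
eef_pos: [577.3, 149.6, 8.5]
tcp_rot: [-179.5, 40.7, 159.6]
force: [-0.9, 1.1, 1.1]
finger_gap: 0.421
grip_force: 0.7
```

```bash
python3 -c "
from h import *
st((-67.7,1.5,9)); chair('pics/c6.png')"
```

```text
desk -120.9 1.6 z 8.5 rot [-179.5   40.7  159.6] q [ 22.  24. -51. -18. -26.  35.] F [-0.9  1.1  1.1]
(-67.7, 1.5, 9) tool cm [-4.06  0.03  3.43]
seat 902 desk -83.7 1.8 [62.9 72.1] 69.3 z 46.2
back 117 desk -116.4 1.3 [59.2  6.9] 69.4 z 91.9
desk 4246 desk 0.1 -0.2 [189.4 100.5] 69.8 z 74.3
```

Request:
apply_moves --series '[[[0,0,0,-0.3,0,0.26,3.6],[0,0,0,-0.3,0,0.26,3.6],[0,0,0,-0.3,0,0.26,3.6],[0,0,0,-0.3,0,0.26,3.6],[0,0,0,-0.3,0,0.26,3.6],[0,0,0,-0.3,0,0.26,3.6],[0,0,0,-0.3,0,0.26,3.6],[0,0,0,-0.3,0,0.26,3.6],[0,0,0,-0.3,0,0.26,3.6],[0,0,0,-0.3,0,0.26,3.6]]]'

```text
time: 11.82
eef_pos: [614.4, 135.5, 8.3]
tcp_rot: [-179.5, 40.7, 159.6]
force: [-1.1, -0.1, 0.7]
finger_gap: 0.421
grip_force: 0.6
```

```bash
python3 -c "
from h import *
st((-67.7,1.5,9)); chair('pics/c7.png')"
```

```text
desk -81.2 1.2 z 8.3 rot [-179.5   40.7  159.6] q [ 18.  26. -48. -17. -25.  32.] F [-1.1 -0.1  0.7]
(-67.7, 1.5, 9) tool cm [-1.07  0.04  0.82]
seat 246 desk -63.8 2.2 [62.3 32. ] 69.7 z 46.3
back 125 desk -76.5 0.3 [58.3  7.3] 69.7 z 91.8
desk 4261 desk 0.1 -0.1 [189.5 100.5] 69.8 z 74.4
```

Request:
apply_moves --series '[[[0,0,0,-0.2,0,0.17,3.6],[0,0,0,-0.2,0,0.17,3.6],[0,0,0,-0.2,0,0.17,3.6],[0,0,0,-0.2,0,0.17,3.6],[0,0,0,-0.2,0,0.17,3.6],[0,0,0,0,0,0,3.6],[0,0,0,0,0,0,3.6],[0,0,0,0,0,0,3.6]]]'

```text
time: 12.58
eef_pos: [626.4, 130.9, 8.4]
tcp_rot: [-179.5, 40.7, 159.6]
force: [0.5, 0.7, 0.9]
finger_gap: 0.42
grip_force: 0.0
```

```bash
python3 -c "
from h import *
st((-67.7,1.5,9)); chair('pics/c8.png')"
```

```text
desk -68.4 1.1 z 8.4 rot [-179.5   40.7  159.6] q [ 17.  26. -47. -17. -24.  31.] F [0.5 0.7 0.9]
(-67.7, 1.5, 9) tool cm [-0.09  0.04 -0.  ]
seat 56 desk -57.3 2.0 [59.1 17.9] 68.6 z 46.4
back 123 desk -63.0 0.9 [58.4  7.5] 70.0 z 91.7
desk 4236 desk -0.1 -0.2 [190.  100.3] 69.8 z 74.4
```

The chair's origin is now at -25 mm, centred and square. I retreat straight back, then up.

Request:
apply_moves --series '[[[0,0,0,0.4,0,-0.34,3.6],[0,0,0,0.8,0,-0.68,3.6],[0,0,0,1.5,0,-1.3,3.6],[0,0,0,1.5,0,-1.3,3.6],[0,0,0,1.5,0,-1.3,3.6],[0,0,0,0,0,-2,3.6],[0,0,0,0,0,-2,3.6],[0,0,0,0,0,0,3.6],[0,0,0,0,0,0,3.6]]]'

```text
time: 13.43
eef_pos: [531.2, 167.9, 39.6]
tcp_rot: [-179.6, 40.7, 159.7]
force: [0.7, -0.0, 0.6]
finger_gap: 0.423
grip_force: 0.0
```

```bash
python3 -c "
from h import *
st(); chair('pics/c9.png')"
```

```text
desk -170.5 2.8 z 39.6 rot [-179.6   40.7  159.7] q [ 26.  18. -54. -11. -29.  39.] F [ 0.7 -0.   0.6]
seat 51 desk -57.5 2.6 [60.2 18. ] 68.6 z 46.3
back 123 desk -62.9 1.2 [57.8  7.5] 69.1 z 92.0
desk 4240 desk -0.2 -0.1 [189.5 100.4] 69.9 z 74.4
```

View pics/c9.png

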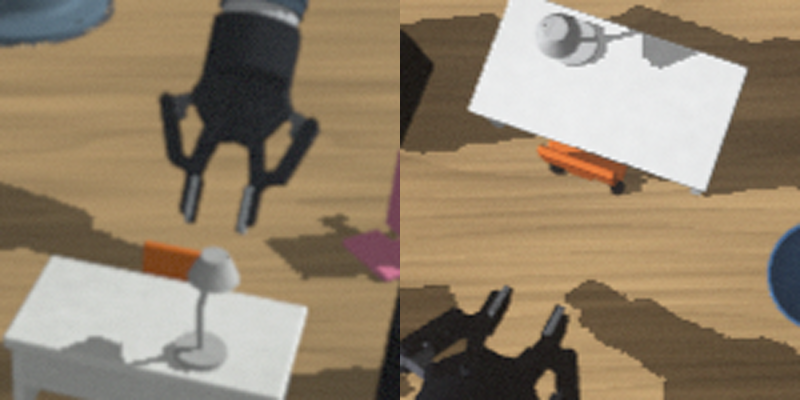

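The chair stands under the middle of the desk, with the backrest at (165, 580) in front of the edge. The fingers are clear at (300, 525), and the desk and lamp have not moved. I hand the job in.

```bash
python3 -c "
from h import *
print(bot.sign_off())"
```

```text
the job is handed in; nothing more can be done
None
```

The orange chair stands upright and square under the middle of the white desk, its backrest about 10 mm short of the front edge; I handed the job in at about 13.5 s, and the hand-in returned no verdict.

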